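Find the beam-slit gap that drags on the feeler blade

TASK

One of the three gaps in the leaning slit block is set to the thickness of the feeler gauge, the other two are too slack; they look alike. Take the gauge from its white rest, slide its blade into the gaps and feel which one drags on it, then leave the gauge in that gap, pushed fully home and let go, to mark it for the fitter. Do not disturb the bottle, beacon and vial standing about.

Things in the scene. Friction and masses are not known exactly. Their poses are not given: they have to be found in the camera images.
- gauge: Feeler gauge, loose, 65 to 125 g: flat black grip 30 x 16 x 50 mm (x, y, z), below it a steel blade 24 mm wide (x), 3 mm thick (y), 62 mm long, its last 6 mm 18 x 1.6 mm. Origin: middle of the grip's underside (shoulder), where the blade comes out; z up the grip (0 to 50 mm), blade to z = -62 mm. Starts upright in the rest, blade down, shoulder on the rest's top. Grip it across the 16 mm.
- gauge_tip (a point): End of the blade, 62 mm below the gauge's origin; axes as the gauge's.
- rest: White plastic upright rest on a grey foot (foot 90 x 75 mm), fixed: block 70 x 51 x 75 mm high with a slot 45 x 8 mm from the top down. Origin at the centre of its underside.
- slitblock: Fixed steel block between two black plates, 210 mm wide (y), on a base plate 150 x 230 x 10 mm. It leans back 28 degrees from vertical, its top away from the robot (its +x). Three gaps, alike to look at and 60 mm apart along y, open in its upper sloping end face; which one drags changes from run to run. Origin on the table straight below the middle gap's mouth; z up, x away from the robot.
- gap_left (a point): Middle of the mouth of the block's +y gap, in the sloping face, 118 mm above the table. z points out along the gap's depth: up and 28 degrees over to the block's +x; y across its 7 mm width; x along its 45 mm length. Mouth edges bevelled, depth 82 mm. Gauge home: parallel to these axes (or half turned about z), shoulder on the face, tip 62 mm down.
- gap_mid (a point): The same for the middle gap. In each gap, on its +y side, a sprung shoe slopes in from 17 mm below the mouth and from 30 mm down leaves only 2 mm; the blade pushes it aside.
- gap_right (a point): The same for the block's -y gap. In the gap that drags the shoe bears on the blade with 12 to 16 N: sliding in meets some 4 to 20 N, most on the shoe's slope. In the other two it bears with under 0.3 N, hardly to be felt.
- wash_bottle: Bystander: white wash bottle with orange cap and spout, 64 mm across, 195 mm tall; origin under its centre.
- beacon: Bystander: white round beacon with an orange dome, 80 mm across, 80 mm tall; origin under its centre.
- vial: Bystander: small amber jar with white cap, 32 mm across, 55 mm tall; origin under its centre.

How it is judged (in metres and radians):
At the end, for the whole second after the job is handed in: The gauge is at rest in the gap that drags on it (block and blade press on one another with more than 5 N), let go, parallel to the gap within 0.15 rad, its tip at least 57 mm below the mouth (fully home is 62 mm) (((z of gauge_tip in the frame of gap_left below -0.057 m and y of gauge_tip in the frame of gap_left between -0.006 and 0.006 m and angle between the z axis of gauge and the z axis of gap_left, either way round below 0.15 rad) or (z of gauge_tip in the frame of gap_mid below -0.057 m and y of gauge_tip in the frame of gap_mid between -0.006 and 0.006 m and angle between the z axis of gauge and the z axis of gap_mid, either way round below 0.15 rad) or (z of gauge_tip in the frame of gap_right below -0.057 m and y of gauge_tip in the frame of gap_right between -0.006 and 0.006 m and angle between the z axis of gauge and the z axis of gap_right, either way round below 0.15 rad)) and contact force between gauge and slitblock above 5 N and linear speed of gauge below 0.02 m/s); the robot touches nothing.
It fails at once if the wash bottle is disturbed (distance of wash_bottle from where it was at the start of the episode above 0.03 m).
It fails at once if the beacon is disturbed (distance of beacon from where it was at the start of the episode above 0.03 m).
It fails at once if the vial is disturbed (distance of vial from where it was at the start of the episode above 0.03 m).
It also fails if it takes over 54 s, if anything falls off the work surface, if the arm or the gripper's body presses on something with over 40 N, if the wrist force passes 120 N, or if a joint passes its speed limit or range.

ROBOT

A 6-joint arm with a two-finger parallel gripper is mounted at the origin on the work surface. World frame = base frame: x ahead of the robot, y to its left, z up, the work surface at z = 0. Lengths are in mm, angles in rad, forces in N, time in s.
With the tool pointing down it reaches from about 275 to 1000 mm from the base axis. Payload 8.4 kg.
Tool frame: the origin (TCP) lies between the finger pads; the fingertips stand 22 mm ahead of it and the grasp point (between the pads) lies 3 mm ahead of it; z points along the fingers, y is the line along which they close (so a half turn about z gives the same grasp; the last joint's range is limited). The gripper opens to 85 mm and grips with 20 to 120 N. Pads are 22 mm wide; open, the fingers measure 114 mm over their backs; the gripper's body (76 mm by 85 mm) begins 54 mm behind the grasp point. The pads swing forward as they close: fully open they stand 13 mm farther back than shut.
Start: joints at [1.14, 0.353, 1.633, -0, 1.155, -0.002], TCP at [259.861, 568.419, 253.281] pointing down, gripper open.
Joint ranges: [-2.63, 2.63], [-0.92, 2.1], [0.06, 2.66], [-1.3, 4.44], [0, 2.69], [-3.02, 3.02]. Speed limits (rad/s): [2.22, 2.22, 2.79, 3.14, 3.14, 3.14].

INTERFACE

Orientations are given as [roll, pitch, yaw] about the fixed x, y, z axes, in that order (R = Rz(yaw) Ry(pitch) Rx(roll)).
In Python, from rig import r, grab_frame gives the robot as it stands.
- The arm moves only by the shell command python3 -m inch 'ROWS' [FORCE]. ROWS is JSON, a list of rows, each a list of 7 numbers: the turn, a rotation vector about the tool's x, y, z as a fraction of full scale, then the shift along the tool's x, y, z as a fraction of full scale, then the closure, from 0 (fully open) to 1 (shut). In form: [[rx, ry, rz, dx, dy, dz, fingers], ...]. A call has 1 to 8 rows; each row shifts and turns the commanded pose from where the row before left it, along the tool's axes as they then stand; what a row does not reach is not made up. Full scale, the value 1, is 2.5 cm for a shift and pi rad for a turn. A row lasts 1/12 s, in which the tool goes at most 41.7 mm and 7.16 degrees, less where a joint would pass 70% of its speed; a pose out of reach is approached as far as the arm can. A call with a number of a shift or a turn outside -1 to 1 is refused whole. A call with a gripper value outside its range is refused whole. The fingers move at their own pace and stop on an object; FORCE is the grip in N (left out, the last holds). Time passes only in rows, so rows that do not move let the fingers close. It gives the time, the measured TCP pose, the force, the opening and the grip force at its end, in the units of the state.
- r.sense(): the state, without advancing time (a new reading comes with each control period).
- grab_frame(name): name is "scene" or "top" or "wrist"; returns a dict with "pixels" (480x640x3 uint8, red, green, blue), "z_map" (480x640 float32, mm along the optical axis (not along the pixel's ray), 0 where there is no reading), "vertical_fov" (degrees; the focal length in pixels is half the picture's height over the tangent of half this angle, whatever the lens; pixels are square), "cx", "cy" (the principal point, pixels), "cam_to_world" (4x4, takes a point from camera to world coordinates). Camera axes: x right, y down, z forward; pixel columns grow to the right and rows downward; lengths in mm; the calibration is good to about 2 mm. A picture is of the moment at which its call begins.
- r.sign_off(): hands the job in; it is judged then, once.
The state is a dict: "clock": time; "qpos": joint angles; "qvel": joint speeds; "joint_efforts": joint torques, N m; "eef_pos": TCP position; "tcp_rot": TCP orientation; "contact_force": force on the tool from outside, world axes, zero at the start; "wrist_torque": the same for the moment, N m; "opening": opening from 0.0 (shut) to 1.0 (fully open); "grasp_force": force on a finger pad.
Only numpy, scipy, OpenCV 4.12 (cv2) and the standard library are available. Lean on these libraries where they do the work, as an engineer would, in place of code of your own. Each camera call takes 0.05 s, during which the arm holds its last target. There are 200 camera calls.

## Working session

There is one attempt and no reset: what is moved stays moved. The work goes in short steps, Python scripts to look and compute and a shell command to move; the robot and the scene stay as the last step left them, time stands still between calls to the robot, and variables do not carry over. Pictures are saved under pics/ and viewed, at most 10 in all, crops included, and the job is handed in when it is done.

```bash
mkdir -p pics; ls; python3 - <<'E'
from rig import r, grab_frame
import cv2,numpy as np
print(r.sense())
ims=[]
for n in("scene","top"):
    f=grab_frame(n);cv2.imwrite(f"pics/{n}0.png",f["pixels"][:,:,::-1])
    np.savez(f"pics/{n}0.npz",**f)
    print(n,f["vertical_fov"],f["cx"],f["cy"],np.round(f["cam_to_world"],3).tolist(),(f["z_map"]>0).mean())
E
```

```text
pics
{'clock': 0.0, 'qpos': array([ 1.13957766e+00,  3.53632172e-01,  1.63417978e+00, -1.54224335e-08,
        1.15518143e+00, -2.39525952e-03]), 'qvel': array([ 0.00010948,  0.00048641,  0.001779  , -0.00176114,  0.00055392,
       -0.00163288]), 'joint_efforts': array([-2.25428339e-03, -6.05256343e+01, -3.42055929e+01, -6.58579665e-05,
        9.53166542e-03, -8.64359822e-05]), 'eef_pos': array([259.67850242, 567.98835422, 252.55210394]), 'tcp_rot': array([-3.14019193e+00, -3.34100294e-06,  2.71276925e+00]), 'contact_force': array([ 0.3355052 , -1.0211616 , -0.12184677]), 'wrist_torque': array([-0.05796052, -0.03065182, -0.03650076]), 'grasp_force': 0.0, 'opening': 1.0033919524937995}
scene 50.632183144969815 315.02945787705744 239.33536931497045 [[0.693, 0.366, -0.622, 1285.952], [0.721, -0.353, 0.596, -609.085], [-0.001, -0.861, -0.508, 672.178], [0.0, 0.0, 0.0, 1.0]] 0.9960221354166666
top 43.098830481758945 322.6702624645694 237.56231214745637 [[-0.029, -0.996, 0.081, 490.629], [-0.999, 0.03, 0.013, 20.7], [-0.016, -0.08, -0.997, 1339.451], [0.0, 0.0, 0.0, 1.0]] 0.9962239583333333
```

View pics/scene0.png

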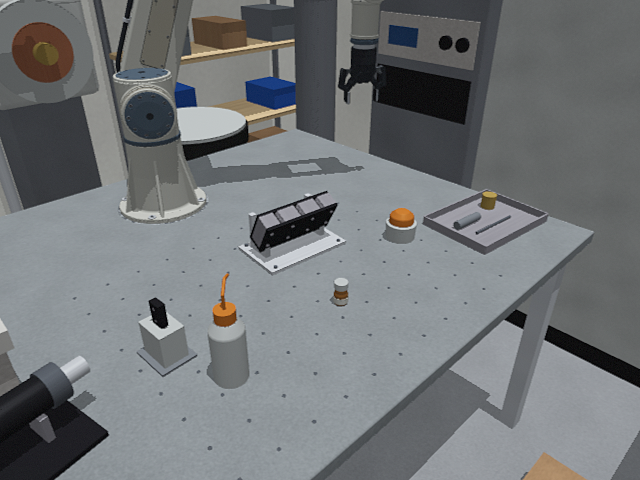

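View pics/top0.png

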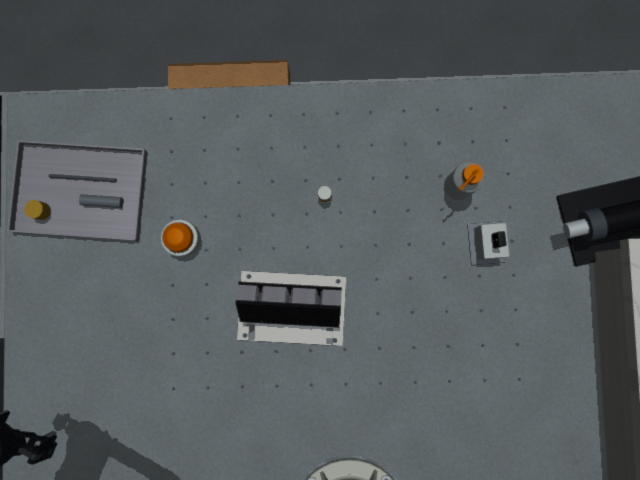

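The scene view shows the rest with the black grip at (158,312), wash bottle (228,345), block (293,225), vial (341,291) and beacon (401,225). The top view shows the grip at (498,239), the block at about (290,305) with its three slits at x≈259, 289 and 319, the vial at (324,193), the beacon at (180,238) and the bottle at (470,177).

```bash
cat > h.py <<'E'
import numpy as np,cv2
def cloud(f):
    h=f["pixels"].shape[0];F=h/2/np.tan(np.radians(float(f["vertical_fov"]))/2)
    v,u=np.mgrid[:480,:640];z=f["z_map"]
    c=np.stack([(u-f["cx"])/F*z,(v-f["cy"])/F*z,z,np.ones_like(z)],-1)
    return (c@np.array(f["cam_to_world"]).T)[...,:3]
def rect(P,m):
    p=P[m][:,:2].astype(np.float32);return cv2.minAreaRect(p)
E
python3 - <<'E'
from h import *
f=np.load("pics/top0.npz");P=cloud(f);I=f["pixels"].astype(int);g=I.max(-1)
def reg(a,b,c,d):
    m=np.zeros((480,640),bool);m[b:d,a:c]=1;return m
print("table z",np.median(P[350:450,400:500,2]))
R=reg(460,210,520,275)
for n,m in {"grip":R&(P[...,2]>100),"resttop":R&(P[...,2]>65)&(P[...,2]<85),"foot":R&(P[...,2]>4)&(P[...,2]<30),
 "base":reg(225,262,355,355)&(P[...,2]>5)&(P[...,2]<14),"block":reg(225,262,355,355)&(P[...,2]>60),
 "bottle":reg(445,150,490,195)&(P[...,2]>30),"vial":reg(310,180,340,205)&(P[...,2]>40),"beacon":reg(155,215,205,260)&(P[...,2]>20)}.items():
    (c,s,a)=rect(P,m);print(n,m.sum(),np.round(c,1),np.round(s,1),round(a,1),"z",np.round(np.percentile(P[m][:,2],[5,50,95]),1))
for u in(250,274,289,304,330):
    print(u,[tuple(np.round(P[v,u]).astype(int)) for v in range(282,306,3)])
A=cv2.resize(f["pixels"][262:352,225:355,::-1],None,fx=4,fy=4,interpolation=2);B=cv2.resize(f["pixels"][210:270,460:520,::-1],None,fx=4,fy=4,interpolation=2)
C=np.zeros((360,780,3),np.uint8);C[:,:520]=A;C[:240,530:770]=B;cv2.imwrite("pics/c1.png",C)
E
```

```text
table z -0.3499945507473967
grip 176 [ 542.2 -152.5] [ 30.9 360.1] 11.7 z [103.9 123.8 130.1]
resttop 670 [ 576.4 -318.9] [70.3 53. ] 3.3 z [69.9 74.9 79.6]
foot 559 [ 577.9 -326.1] [130.5 141.1] 88.1 z [ 4.2  6.5 23.2]
base 2787 [447. 116.] [282.7 199.9] 88.3 z [ 5.7  9.3 13.1]
block 4177 [446.8 111.8] [210.1 103.7] 85.2 z [ 69.1 111.5 128.6]
bottle 991 [ 618.8 -125.2] [ 62.7 383.3] 32.0 z [ 54.8 121.3 192.2]
vial 163 [597.9  33. ] [ 26.1 214.3] 89.6 z [49.6 55.  59.5]
beacon 1118 [539.1 210.6] [384.   78.7] 64.1 z [38.7 66.6 79. ]
250 [(np.int64(504), np.int64(187), np.int64(107)), (np.int64(498), np.int64(187), np.int64(109)), (np.int64(492), np.int64(186), np.int64(115)), (np.int64(486), np.int64(187), np.int64(112)), (np.int64(480), np.int64(186), np.int64(119)), (np.int64(474), np.int64(186), np.int64(122)), (np.int64(469), np.int64(185), np.int64(125)), (np.int64(463), np.int64(185), np.int64(132))]
274 [(np.int64(504), np.int64(148), np.int64(7)), (np.int64(497), np.int64(138), np.int64(110)), (np.int64(491), np.int64(138), np.int64(113)), (np.int64(485), np.int64(138), np.in
[... 614 characters left out ...]
t64(9)), (np.int64(495), np.int64(78), np.int64(109)), (np.int64(489), np.int64(78), np.int64(107)), (np.int64(483), np.int64(78), np.int64(112)), (np.int64(477), np.int64(78), np.int64(116)), (np.int64(471), np.int64(78), np.int64(120)), (np.int64(465), np.int64(78), np.int64(124)), (np.int64(459), np.int64(78), np.int64(123))]
330 [(np.int64(500), np.int64(25), np.int64(10)), (np.int64(494), np.int64(26), np.int64(6)), (np.int64(488), np.int64(25), np.int64(108)), (np.int64(482), np.int64(26), np.int64(113)), (np.int64(476), np.int64(26), np.int64(116)), (np.int64(470), np.int64(26), np.int64(117)), (np.int64(464), np.int64(26), np.int64(123)), (np.int64(458), np.int64(26), np.int64(124))]
```

View pics/c1.png

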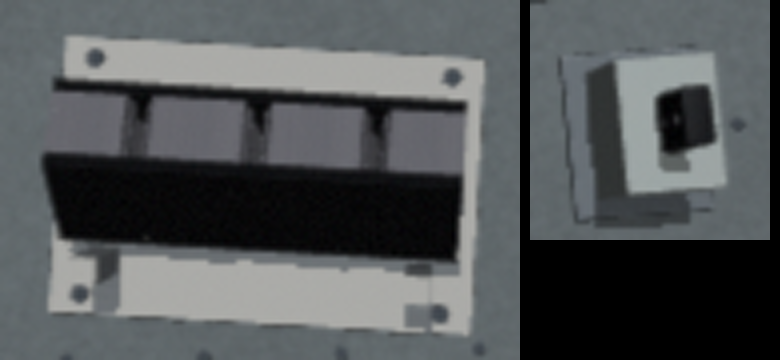

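The crop shows three dark slits in the leaning block, at crop x≈135, 257 and 376. The gauge grip sits in the rest at crop (685,118), with the open part of the slot towards the robot.

```bash
cat >> h.py <<'E'
from scipy.spatial.transform import Rotation as Ro
def ray(f,u,v):
    F=240/np.tan(np.radians(float(f["vertical_fov"]))/2);M=np.array(f["cam_to_world"])
    return M[:3,3],M[:3,:3]@np.array([(u-f["cx"])/F,(v-f["cy"])/F,1.])
def hit(f,u,v,p0,n):
    o,d=ray(f,u,v);return o+d*(np.dot(np.array(p0)-o,n)/np.dot(d,n))
def togo(s,pos,R):  # shift in tool axes (units of 25 mm), turn rotvec (units of pi)
    T=Ro.from_euler('xyz',s["tcp_rot"]);e=s["eef_pos"]
    print("turn/pi",np.round((T.inv()*R).as_rotvec()/np.pi,3),"shift now-axes/25",np.round(T.inv().apply(np.array(pos)-e)/25,2),"end-axes/25",np.round(R.inv().apply(np.array(pos)-e)/25,2))
E
python3 - <<'E'
from h import *
from rig import r,grab_frame
f=np.load("pics/top0.npz");P=cloud(f);I=f["pixels"].astype(int)
def bx(m,x0,x1,y0,y1,z0,z1):
    q=P;return (q[...,0]>x0)&(q[...,0]<x1)&(q[...,1]>y0)&(q[...,1]<y1)&(q[...,2]>z0)&(q[...,2]<z1)
for n,b in {"grip":(540,640,-370,-290,112,135),"resttop":(520,640,-380,-270,66,84),"bottle":(580,760,-330,-180,25,140),"cap":(580,760,-330,-180,150,300),"vial":(550,760,0,70,40,70),"beacon":(480,700,250,400,15,60)}.items():
    m=bx(0,*b);(c,s,a)=rect(P,m);print(n,m.sum(),np.round(c,1),np.round(s,1),round(a,1),"zmed",np.round(np.median(P[m][:,2]),1))
# sloping face
g=I.max(-1);m=bx(0,440,520,0,220,90,140)&(g>75);p=P[m]
A=np.c_[p[:,:2],np.ones(len(p))];w=np.linalg.lstsq(A,p[:,2],rcond=None)[0];print("face",m.sum(),w,"slope deg",np.degrees(np.arctan(np.hypot(*w[:2]))),"yaw",np.degrees(np.arctan2(-w[1],-w[0])))
(c,s,a)=rect(P,m);print(c,s,a)
yaw=np.radians(-4.8);n=np.array([np.sin(np.radians(28))*np.cos(yaw),np.sin(np.radians(28))*np.sin(yaw),np.cos(np.radians(28))])
d=np.median(p@n);print("d",d,"x at z118,y108:",(d-n[2]*118-n[1]*108)/n[0])
for v in(290,294,298,302):
    row=I[v].sum(1);print(v,row[240:342].tolist())
    
s=r.sense();k=grab_frame("wrist");T=np.eye(4);T[:3,:3]=Ro.from_euler('xyz',s["tcp_rot"]).as_matrix();T[:3,3]=s["eef_pos"]
print("wristcam in tool",np.round(np.linalg.inv(T)@k["cam_to_world"],3).tolist(),k["vertical_fov"])
E
```

```text
grip 141 [ 576.4 -319.3] [29.7 16.5] 3.9 zmed 124.3
resttop 667 [ 576.4 -318.9] [70.3 53. ] 3.3 zmed 74.9
bottle 1047 [ 656.6 -287.4] [170.8  62.2] 28.3 zmed 92.3
cap 281 [ 691.2 -256.7] [37.2 68. ] 65.5 zmed 153.5
vial 157 [690.7  32.3] [25.8 28.7] 87.5 zmed 54.9
beacon 450 [605.7 347.2] [78.7 77.8] 46.3 zmed 44.0
face 1344 [-5.23361623e-01  4.34085303e-02  3.62190232e+02] slope deg 27.7066017190615 yaw -4.741359785750902
(480.2008056640625, 108.97564697265625) (209.98548889160156, 36.769710540771484) 85.13188934326172
d 322.42569658101115 x at z118,y108: 475.5636484815658
290 [311, 315, 317, 310, 312, 310, 310, 310, 313, 311, 310, 312, 320, 317, 319, 307, 205, 186, 162, 80, 42, 103, 190, 291, 312, 316, 321, 314, 314, 319, 314, 311, 309, 314, 310, 315, 311, 309, 315, 315, 319, 317, 325, 323, 313, 279, 214, 200, 109, 36, 54, 172, 220, 295, 315, 315, 318, 314, 316, 317, 312, 312, 310, 313, 310, 312, 308, 311, 314, 320, 316, 321, 321, 321, 310, 276, 179, 83, 36, 25, 29, 88, 169, 276, 296, 297, 296, 293, 291, 291, 292, 290, 290, 288, 287, 286, 246, 238, 243, 246, 252, 340]
294 [312, 316
[... 950 characters left out ...]
311, 311, 312, 310, 308, 315, 315, 319, 318, 323, 320, 330, 436]
302 [56, 47, 47, 50, 55, 49, 46, 54, 48, 54, 47, 53, 54, 54, 57, 54, 56, 53, 50, 59, 61, 66, 77, 70, 74, 90, 93, 94, 96, 103, 120, 125, 122, 122, 138, 142, 141, 145, 157, 177, 181, 178, 184, 213, 208, 165, 153, 137, 163, 175, 198, 219, 283, 302, 301, 305, 299, 303, 304, 300, 300, 300, 305, 304, 306, 303, 306, 311, 314, 317, 323, 324, 319, 314, 290, 221, 203, 194, 180, 162, 172, 200, 296, 314, 314, 317, 313, 314, 312, 313, 311, 313, 315, 309, 311, 316, 318, 321, 323, 319, 340, 474]
wristcam in tool [[0.0, -0.955, -0.295, 74.453], [1.0, 0.0, -0.001, 0.655], [0.001, -0.295, 0.955, -120.444], [0.0, 0.0, 0.0, 1.0]] 66.17009732432862
```

```bash
cat >> h.py <<'E'
YB=np.radians(-4.8)
def gapR(yaw=YB):
    a=np.radians(28);z=np.array([np.sin(a)*np.cos(yaw),np.sin(a)*np.sin(yaw),np.cos(a)]);y=np.array([-np.sin(yaw),np.cos(yaw),0]);x=np.cross(y,z)
    return np.c_[x,y,z]
def gapTool(yaw=YB):
    G=gapR(yaw);return Ro.from_matrix(np.c_[-G[:,0],G[:,1],-G[:,2]])
E
python3 - <<'E'
from h import *
from rig import r
f=np.load("pics/top0.npz");n=gapR()[:,2]
M0=np.array([475.6,108,118])
for u in(258.9,288.7,318.7): print(np.round(hit(f,u,298,M0,n),1))
M=M0
togo(r.sense(),M+150*n,gapTool())
E
```

```text
[471.9 167.9 122.6]
[470.2 108.5 120.9]
[468.4  48.6 119.2]
turn/pi [ 0.026  0.154 -0.108] shift now-axes/25 [-18.16 -12.19   0.1 ] end-axes/25 [-11.49 -17.62  -6.01]
```

```bash
S='[0,0,0,-1,-0.675,0,0]'
python3 -m inch '[[0,0,0,-1,-0.67,0,0],[0,0,0,-1,-0.67,0,0],[0,0,0,-1,-0.67,0,0],[0,0,0,-1,-0.67,0,0],[0,0,0,-1,-0.67,0,0],[0,0,0,-1,-0.67,0,0],[0,0,0,-1,-0.67,0,0],[0,0,0,-1,-0.67,0,0]]' 100
python3 -m inch '[[0,0,0,-1,-0.67,0,0],[0,0,0,-1,-0.67,0,0],[0,0,0,-1,-0.67,0,0],[0,0,0,-1,-0.67,0,0],[0,0,0,-1,-0.67,0,0],[0,0,0,-1,-0.67,0,0],[0,0,0,-1,-0.67,0,0],[0,0,0,-1,-0.67,0,0]]'
python3 -m inch '[[0,0,0,-1,-0.67,0,0],[0,0,0,-1,-0.67,0,0],[0.005,0.031,-0.0216,0,0,0,0],[0.005,0.031,-0.0216,0,0,0,0],[0.005,0.031,-0.0216,0,0,0,0],[0.005,0.031,-0.0216,0,0,0,0],[0.005,0.031,-0.0216,0,0,0,0],[0,0,0,0,0,0,0]]'
python3 - <<'E'
from h import *
from rig import r,grab_frame
togo(r.sense(),np.array([475.6,108,118])+150*gapR()[:,2],gapTool());print(r.sense()["qpos"])
f=grab_frame("wrist");np.savez("pics/w1.npz",**f);cv2.imwrite("pics/w1.png",f["pixels"][:,:,::-1])
E
```

```text
clock: 0.82
eef_pos: [386.4, 362.0, 253.1]
tcp_rot: [-3.141, -0.0, 2.713]
contact_force: [-0.4, 1.0, 0.1]
opening: 1.004
grasp_force: 0.0
clock: 1.48
eef_pos: [512.7, 156.9, 253.2]
tcp_rot: [-3.141, -0.0, 2.713]
contact_force: [0.8, 1.1, 0.3]
opening: 0.995
grasp_force: 0.0
clock: 2.15
eef_pos: [544.5, 106.8, 250.8]
tcp_rot: [3.134, -0.498, 3.063]
contact_force: [-0.6, -0.1, -0.5]
opening: 1.003
grasp_force: 0.0
turn/pi [ 0.002 -0.003  0.002] shift now-axes/25 [-0.06 -0.18 -0.02] end-axes/25 [-0.06 -0.18 -0.02]
[ 0.12968148  0.5097778   1.48670026  0.10630509  1.63260993 -1.38093344]
```

View pics/w1.png

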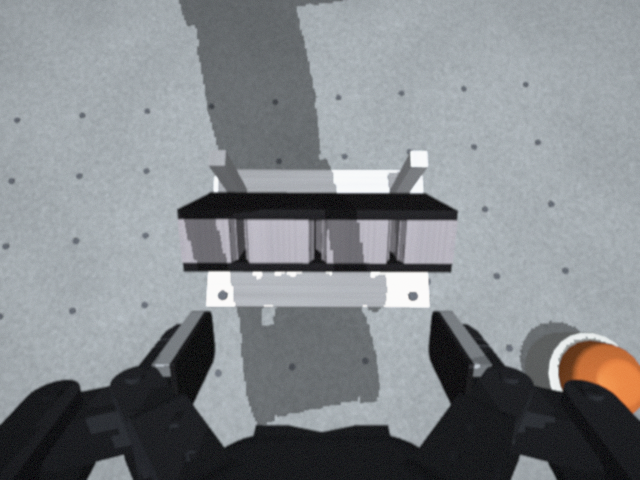

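The wrist view shows the block face with slits at u≈239 (right gap), 319 (middle) and 396 (left), v 218–263. The front plate is above them and the beacon is at lower right.

```bash
python3 - <<'E'
from h import *
f=np.load("pics/w1.npz");I=f["pixels"].astype(int).sum(-1);G=gapR();n=G[:,2];M0=np.array([475.6,108,118.])
P=cloud(f)
p=P[222:260,185:455].reshape(-1,3);q=p[p[:,2]>95];w=np.linalg.lstsq(np.c_[q[:,:2],np.ones(len(q))],q[:,2],rcond=None)[0]
print("plane",w,"d",np.median(q@n),"top d",M0@n)
for v in(228,240,252):
    print(v)
    for a in(228,307,384): print(a,I[v,a:a+26].tolist())
print("col",[ (v,int(I[v,280])) for v in range(206,276)])
for u in (184,450): # plate ends on proud plane
    print(np.round(hit(f,u,268,M0,n),1))
E
```

```text
plane [ 6.21459254e-01 -4.93991579e-02 -1.73542664e+02] d 323.22321224418164 top d 322.4427027323014
228
228 [499, 357, 283, 325, 323, 348, 368, 381, 312, 235, 203, 211, 209, 214, 204, 270, 381, 433, 423, 467, 546, 570, 560, 559, 578, 568]
307 [566, 487, 394, 343, 363, 372, 342, 249, 214, 290, 320, 332, 336, 343, 369, 414, 403, 352, 330, 311, 334, 360, 351, 346, 350, 351]
384 [566, 572, 569, 520, 432, 399, 424, 380, 336, 325, 314, 277, 251, 229, 261, 344, 397, 367, 348, 344, 343, 360, 428, 531, 566, 571]
240
228 [538, 465, 363, 327, 336, 338, 341, 379, 389, 296, 215, 201, 203, 205, 213, 222, 294, 387, 425, 418, 484, 540, 560, 556, 565, 569]
307 [545, 474, 385, 350, 352, 376, 334, 230, 195, 288, 325, 331, 330, 319, 325, 370, 378, 369, 356, 432, 524, 533, 465, 370, 341, 344]
384 [561, 556, 536, 458, 412, 417, 376, 336, 339, 335, 330, 302, 254, 250, 340, 412, 382, 350, 345, 353, 360, 432, 530, 564, 571, 562]
252
228 [565, 526, 438, 346, 315, 332, 338, 347, 371, 369, 282, 213, 199, 189, 150, 109, 92, 194, 311, 387, 445, 522, 554, 555, 561, 569]
307 [548, 482, 382, 331, 354, 376, 333, 215
[... 403 characters left out ...]
), (221, 551), (222, 566), (223, 570), (224, 569), (225, 568), (226, 563), (227, 564), (228, 572), (229, 565), (230, 567), (231, 569), (232, 573), (233, 561), (234, 566), (235, 570), (236, 567), (237, 570), (238, 562), (239, 565), (240, 566), (241, 565), (242, 557), (243, 557), (244, 554), (245, 553), (246, 567), (247, 558), (248, 563), (249, 556), (250, 558), (251, 557), (252, 556), (253, 552), (254, 550), (255, 554), (256, 548), (257, 550), (258, 556), (259, 547), (260, 547), (261, 535), (262, 446), (263, 285), (264, 164), (265, 132), (266, 117), (267, 101), (268, 92), (269, 92), (270, 199), (271, 440), (272, 682), (273, 731), (274, 722), (275, 676)]
[488.7   4.7 106.5]
[505.4 212.1 106.8]
```

```bash
python3 - <<'E'
from h import *
from rig import r
f=np.load("pics/w1.npz");t=np.load("pics/top0.npz");G=gapR();n=G[:,2];M0=np.array([475.6,108,118.])
H=[hit(f,u,240,M0,n) for u in(396.2,317.4,239.3)];H=np.array(H);print(np.round(H,1))
d=H[0]-H[2];print("span",np.linalg.norm(d),"yaw",np.degrees(np.arctan2(-d[0],d[1])))
T=np.array([hit(t,u,298,M0,n) for u in(258.9,288.7,318.7)])
print("x_g,y_g of wrist and top",np.round((H-M0)@G[:,:2],1).tolist(),np.round((T-M0)@G[:,:2],1).tolist())
for v in(219.5,262.5): print("face edge",(hit(f,280,v,M0,n)-M0)@G)
Rg=Ro.from_euler('xyz',[np.pi,0,np.pi+np.radians(3.5)]);s=r.sense()
togo(s,[576.4,-319.3,220],Rg)
E
```

```text
[[481.9 170.3 117.4]
 [477.1 110.2 117.3]
 [472.3  50.7 117.2]]
span 119.93231246697327 yaw -4.613730966818764
x_g,y_g of wrist and top [[1.2, 62.6], [1.4, 2.3], [1.7, -57.3]] [[-9.8, 59.4], [-6.2, 0.0], [-2.5, -59.8]]
face edge [-1.44687713e+01 -2.58272282e+01 -1.57332266e-15]
face edge [ 1.97233089e+01 -2.67610071e+01 -1.12783941e-14]
turn/pi [ 0.013 -0.157 -0.045] shift now-axes/25 [ -2.95 -16.88  -0.27] end-axes/25 [ -0.24 -17.09   1.24]
```

```bash
python3 -m inch '[[0.0026,-0.0314,-0.009,0,-1,0,0],[0.0026,-0.0314,-0.009,0,-1,0,0],[0.0026,-0.0314,-0.009,0,-1,0,0],[0.0026,-0.0314,-0.009,0,-1,0,0],[0.0026,-0.0314,-0.009,0,-1,0,0],[0,0,0,0,-1,0,0],[0,0,0,0,-1,0,0],[0,0,0,0,-1,0,0]]'
python3 -m inch '[[0,0,0,0,-1,0,0],[0,0,0,0,-1,0,0],[0,0,0,0,-1,0,0],[0,0,0,0,-1,0,0],[0,0,0,0,-1,0.4,0],[0,0,0,0,-1,0.4,0],[0,0,0,0,-1,0.4,0],[0,0,0,0,-1,0,0]]'
python3 -m inch '[[0,0,0,0,-1,0,0],[0,0,0,0,0,0,0]]'
python3 - <<'E'
from h import *
from rig import r,grab_frame
s=r.sense();togo(s,[576.4,-319.3,220],Ro.from_euler('xyz',[np.pi,0,np.pi+np.radians(3.5)]))
f=grab_frame("wrist");np.savez("pics/w2.npz",**f);cv2.imwrite("pics/w2.png",f["pixels"][:,:,::-1])
P=cloud(f);m=(P[...,2]>116)&(P[...,2]<132)&(np.hypot(P[...,0]-576,P[...,1]+319)<35)&(f["pixels"].max(-1)<90)
m=cv2.morphologyEx(m.astype(np.uint8),cv2.MORPH_OPEN,np.ones((3,3)))>0
print(m.sum(),rect(P,m),np.median(P[m][:,2]))
m=(P[...,2]>66)&(P[...,2]<82)&(np.hypot(P[...,0]-576,P[...,1]+319)<60);print(rect(P,m))
E
```

```text
clock: 2.87
eef_pos: [544.3, -93.4, 253.4]
tcp_rot: [-3.141, 0.009, -3.082]
contact_force: [0.1, 0.2, 0.1]
opening: 1.001
grasp_force: 0.0
clock: 3.53
eef_pos: [556.3, -292.5, 220.8]
tcp_rot: [3.142, 0.005, -3.082]
contact_force: [0.2, 0.5, 0.1]
opening: 0.998
grasp_force: 0.0
clock: 3.7
eef_pos: [559.0, -320.7, 222.7]
tcp_rot: [-3.138, 0.007, -3.084]
contact_force: [-1.0, 0.0, 0.0]
opening: 0.998
grasp_force: 0.0
turn/pi [-0.001  0.002 -0.001] shift now-axes/25 [-0.7   0.02  0.11] end-axes/25 [-0.7   0.01  0.11]
1041 ((576.9813232421875, -318.9554138183594), (29.50455093383789, 14.342829704284668), 3.7099311351776123) 124.59759349901131
((577.254150390625, -318.28564453125), (70.58406066894531, 51.11037826538086), 2.796713352203369)
```

View pics/w2.png

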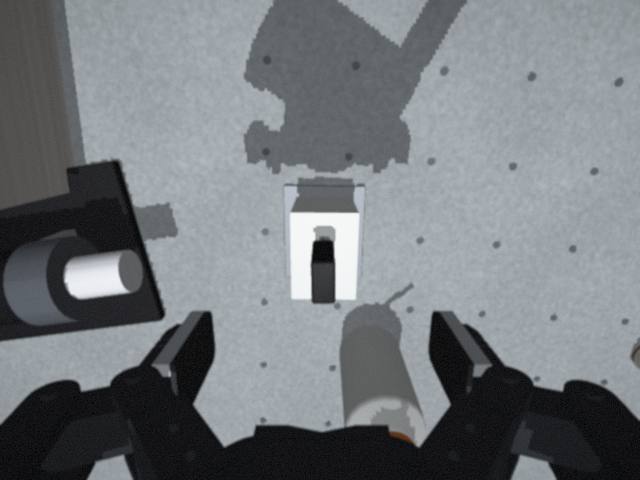

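The wrist view confirms the grip at (323,275) in the rest, with the bottle at (385,400) clear of it. I'll descend and grasp.

```bash
python3 -m inch '[[0,0,0,-0.72,0,0.5,0],[0,0,0,0,0,1,0],[0,0,0,0,0,1,0],[0,0,0,0,0,1,0],[0,0,0,0,0,0.9,0],[0,0,0,0,0,0,0],[0,0,0,0,0,0,1],[0,0,0,0,0,0,1]]' 100
python3 -m inch '[[0,0,0,0,0,0,1],[0,0,0,0,0,0,1],[0,0,0,0,0,0,1],[0,0,0,0,0,0,1],[0,0,0,0,0,0,1],[0,0,0,0,0,0,1]]'
python3 -c "
from rig import r
s=r.sense();print(s['contact_force'],s['wrist_torque'],s['tcp_rot'])"
```

```text
clock: 4.42
eef_pos: [578.2, -315.6, 113.7]
tcp_rot: [-3.141, 0.006, -3.08]
contact_force: [0.4, -0.5, 0.7]
opening: 0.75
grasp_force: 0.0
clock: 4.92
eef_pos: [578.0, -316.2, 113.0]
tcp_rot: [3.142, 0.005, -3.08]
contact_force: [-1.0, 0.6, 7.4]
opening: 0.174
grasp_force: 97.3
[-1.00841872  0.64015131  7.35787388] [0.13074484 0.21958105 0.03460679] [ 3.14152908  0.00505395 -3.08027516]
```

```bash
python3 -m inch '[[0,0,0,0,0,-0.5,1],[0,0,0,0,0,-1,1],[0,0,0,0,0,-1,1],[0,0,0,0,0,-1,1],[0,0,0,0,0,-1,1],[0,0,0,0,0,-1,1],[0,0,0,0,0,-0.6,1],[0,0,0,0,0,0,1]]'
python3 - <<'E'
from h import *
from rig import r
s=r.sense();print(s['contact_force'],s['wrist_torque'])
togo(s,np.array([472.3,50.5,117.2])+130*gapR(np.radians(-4.7))[:,2],gapTool(np.radians(-4.7)))
E
```

```text
clock: 5.58
eef_pos: [578.4, -316.9, 269.3]
tcp_rot: [-3.139, 0.009, -3.08]
contact_force: [1.2, -0.6, -0.9]
opening: 0.173
grasp_force: 98.5
[ 1.15388843 -0.63170831 -0.94117113] [ 0.02850412  0.01191672 -0.00668446]
turn/pi [-0.012  0.158  0.045] shift now-axes/25 [ 0.93 14.58  1.45] end-axes/25 [ 1.94 14.3   2.72]
```

```bash
python3 -m inch '[[0,0,0,0.1,1,0,1],[0,0,0,0.1,1,0,1],[0,0,0,0.1,1,0,1],[0,0,0,0.1,1,0,1],[0,0,0,0.1,1,0,1],[0,0,0,0.1,1,0,1],[0,0,0,0.1,1,0,1],[0,0,0,0.1,1,0,1]]'
python3 -m inch '[[0,0,0,0.1,1,0,1],[-0.0024,0.0316,0.009,0,1,0,1],[-0.0024,0.0316,0.009,0,1,0,1],[-0.0024,0.0316,0.009,0,1,0,1],[-0.0024,0.0316,0.009,0,1,0,1],[-0.0024,0.0316,0.009,0,1,0,1],[0,0,0,0,0.6,0,1],[0,0,0,0,0,0,1]]'
python3 - <<'E'
from h import *
from rig import r
s=r.sense();print(s['contact_force'],s['wrist_torque'])
togo(s,np.array([472.3,50.5,117.2])+125*gapR(np.radians(-4.7))[:,2],gapTool(np.radians(-4.7)))
E
```

```text
clock: 6.25
eef_pos: [543.7, -116.4, 263.7]
tcp_rot: [3.14, 0.002, -3.08]
contact_force: [-0.3, 0.3, -0.4]
opening: 0.176
grasp_force: 98.5
clock: 6.92
eef_pos: [541.6, 49.4, 263.5]
tcp_rot: [3.137, -0.495, 3.063]
contact_force: [-0.1, -0.6, -1.2]
opening: 0.173
grasp_force: 98.6
[-0.14787584 -0.58185247 -1.24039676] [-0.0962178  -0.27839277  0.00273404]
turn/pi [ 0.001 -0.002  0.001] shift now-axes/25 [-0.31 -0.19  1.46] end-axes/25 [-0.3  -0.19  1.46]
```

```bash
python3 -m inch '[[0,-0.002,0,-0.3,-0.19,0.5,1],[0,0,0,0,0,0.66,1],[0,0,0,0,0,0.3,1],[0,0,0,0,0,0,1],[0,0,0,0,0,0,1]]'
python3 - <<'E'
from h import *
from rig import r,grab_frame
s=r.sense();print(s['contact_force'],s['wrist_torque'])
togo(s,np.array([472.3,50.5,117.2])+125*gapR(np.radians(-4.7))[:,2],gapTool(np.radians(-4.7)))
f=grab_frame("wrist");np.savez("pics/w3.npz",**f);
cv2.imwrite("pics/w3.png",cv2.resize(f["pixels"][170:370,190:460,::-1],None,fx=2.9,fy=2.9,interpolation=2))
E
```

```text
clock: 7.33
eef_pos: [530.1, 42.8, 230.2]
tcp_rot: [3.138, -0.486, 3.06]
contact_force: [0.8, 0.6, -0.4]
opening: 0.174
grasp_force: 98.6
[ 0.75479865  0.60063205 -0.37977854] [-0.04548061 -0.3067605  -0.02910395]
turn/pi [0.001 0.001 0.   ] shift now-axes/25 [-0.06  0.12  0.09] end-axes/25 [-0.06  0.12  0.09]
```

View pics/w3.png

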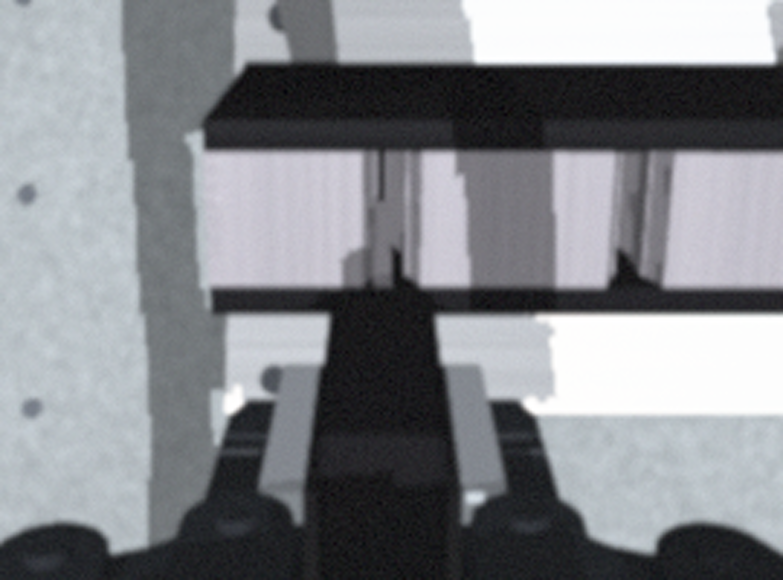

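The crop shows the right gap at crop x≈365–418 (mid ≈391, y=190). The blade, seen edge-on, is a grey strip at crop x≈370–390 from y≈200 down to the grip, so it looks a few mm off towards −y.

```bash
python3 - <<'E'
from h import *
f=np.load("pics/w3.npz");I=f["pixels"].astype(int).sum(-1);print(f["cx"],f["cy"])
for v in range(224,270,4): print(v,I[v,310:340].tolist(), I[v,398:425].tolist() if v<262 else'')
Z=f["z_map"]
for v in (236,248,256,262): print(v,np.round(Z[v,312:336]).astype(int).tolist())
E
```

```text
321.40005331940665 245.88588740499833
224 [613, 618, 621, 614, 558, 439, 364, 370, 400, 414, 315, 202, 262, 351, 374, 366, 357, 357, 356, 383, 424, 416, 371, 367, 408, 489, 577, 606, 611, 614] [609, 601, 597, 562, 474, 438, 441, 396, 359, 355, 361, 340, 303, 269, 246, 314, 402, 423, 386, 380, 369, 369, 373, 390, 476, 552, 600]
228 [607, 621, 624, 616, 554, 439, 369, 374, 407, 409, 321, 214, 267, 357, 374, 367, 357, 364, 351, 382, 434, 412, 374, 393, 426, 518, 586, 620, 613, 623] [612, 615, 604, 563, 477, 455, 421, 376, 363, 357, 364, 347, 301, 258, 259, 373, 457, 422, 382, 377, 356, 328, 316, 385, 521, 586, 611]
232 [613, 615, 620, 618, 558, 440, 368, 373, 405, 405, 320, 206, 260, 361, 369, 359, 364, 352, 350, 418, 482, 435, 384, 376, 408, 493, 586, 615, 614, 615] [616, 617, 593, 532, 472, 461, 417, 371, 361, 355, 353, 335, 281, 245, 276, 391, 450, 425, 379, 385, 362, 315, 316, 422, 558, 608, 608]
236 [606, 619, 614, 605, 560, 441, 371, 369, 405, 409, 308, 200, 270, 357, 369, 369, 358, 368, 358, 442, 498, 448, 388, 384, 415, 504, 591, 614, 622, 607] [613, 607, 573, 497, 454, 468, 413
[... 1948 characters left out ...]
90, 384, 361, 387, 463, 560, 613, 595, 607, 617] 
268 [286, 288, 299, 292, 261, 219, 131, 108, 157, 204, 237, 237, 241, 239, 226, 162, 103, 63, 61, 71, 50, 73, 111, 183, 311, 418, 459, 474, 475, 477] 
236 [256, 257, 256, 259, 259, 262, 264, 265, 341, 342, 341, 288, 285, 284, 282, 280, 277, 276, 265, 263, 263, 261, 259, 255]
248 [260, 259, 260, 260, 262, 264, 265, 205, 204, 204, 205, 206, 206, 286, 284, 281, 280, 279, 268, 267, 265, 262, 262, 259]
256 [261, 261, 261, 263, 265, 266, 268, 192, 191, 192, 193, 192, 192, 288, 288, 289, 282, 280, 269, 268, 266, 265, 262, 260]
262 [262, 261, 262, 265, 265, 268, 268, 182, 183, 183, 183, 182, 183, 275, 275, 276, 276, 276, 272, 269, 269, 266, 264, 262]
```

```bash
python3 -m inch '[[0,0,0,-0.05,0.1,0,1],[0,0,0,0,0,0.4,1],[0,0,0,0,0,0.4,1],[0,0,0,0,0,0.3,1],[0,0,0,0,0,0.2,1],[0,0,0,0,0,0.2,1],[0,0,0,0,0,0,1]]'
python3 - <<'E'
from h import *
from rig import r
s=r.sense();G=gapR(np.radians(-4.7));print("F gap axes",s['contact_force']@G,s['wrist_torque'])
togo(s,np.array([472.3,50.5,117.2])+100*G[:,2],gapTool(np.radians(-4.7)))
E
```

```text
clock: 7.97
eef_pos: [513.3, 47.2, 194.9]
tcp_rot: [3.138, -0.489, 3.06]
contact_force: [0.6, 0.0, -1.0]
opening: 0.17
grasp_force: 98.6
F gap axes [ 1.02223251  0.08618597 -0.6059799 ] [-0.00920027 -0.31985953 -0.00740808]
turn/pi [ 0.001 -0.     0.   ] shift now-axes/25 [-0.01 -0.   -0.48] end-axes/25 [-0.01 -0.   -0.48]
```

Tip is 12 mm down, force-free. I'll go on into the shoe zone, reading after each short step.

```bash
cat > q.py <<'E'
from h import *
from rig import r
s=r.sense();G=gapR(np.radians(-4.7));M=np.array([472.3,50.5,117.2])
p=(s["eef_pos"]-M)@G
print("  gap axes: F",np.round(s['contact_force']@G,1),"T",np.round(s['wrist_torque'],2),"tcp",np.round(p,1),"tip z",round(p[2]-100,1))
E
for i in 1 2 3 4; do
python3 -m inch '[[0,0,0,0,0,0.2,1],[0,0,0,0,0,0.2,1]]' >/dev/null; python3 q.py; done
```

```text
gap axes: F [ 1.   0.2 -1.3] T [-0.06 -0.3   0.04] tcp [ 0.5  0.2 79.4] tip z -20.6
  gap axes: F [ 0.8  0.6 -0.4] T [-0.09 -0.23  0.01] tcp [ 0.3  0.2 69. ] tip z -31.0
  gap axes: F [-0.1 -0.9 -0. ] T [-0.12 -0.34  0.05] tcp [ 0.3  0.2 58.9] tip z -41.1
  gap axes: F [ 0.8 -0.1 -0. ] T [-0.1  -0.32  0.03] tcp [ 0.2  0.2 48.7] tip z -51.3
```

No drag in the right gap. I'll withdraw, move 60 mm over to the middle gap and try that.

```bash
python3 -m inch '[[0,0,0,0,0,-0.9,1],[0,0,0,0,0,-1,1],[0,0,0,0,0,-0.7,1],[0,0,0,0,0,0,1],[0,0,0,0,0.9,0,1],[0,0,0,0,0.9,0,1],[0,0,0,0,0.6,0,1],[0,0,0,0,0,0,1]]' | head -1; python3 q.py
python3 -m inch '[[0,0,0,0,0,0,1]]' >/dev/null; python3 q.py
python3 - <<'E'
from h import *
from rig import r,grab_frame
f=grab_frame("wrist");I=f["pixels"].astype(int).sum(-1);Z=f["z_map"]
for v in(232,238): print(v,I[v,305:345].tolist());print(np.round(Z[v,305:345]).astype(int).tolist())
print(np.round(Z[256,305:345]).astype(int).tolist())
E
```

```text
clock: 9.3
  gap axes: F [ 0.2  0.4 -0.1] T [-0.06 -0.28 -0.  ] tcp [-1.000e-01  6.240e+01  1.133e+02] tip z 13.3
  gap axes: F [-0.1  0.1 -0.2] T [-0.01 -0.26 -0.05] tcp [  0.   60.4 113.5] tip z 13.5
232 [638, 632, 644, 633, 574, 459, 387, 383, 403, 412, 389, 278, 191, 268, 338, 374, 375, 379, 368, 380, 431, 470, 445, 389, 370, 398, 482, 535, 495, 444, 415, 395, 385, 391, 396, 382, 390, 378, 391, 393]
[242, 242, 242, 241, 242, 244, 245, 246, 248, 249, 249, 297, 326, 326, 272, 271, 267, 267, 264, 263, 260, 249, 249, 246, 245, 244, 243, 242, 241, 241, 242, 242, 241, 242, 242, 242, 241, 241, 241, 241]
238 [634, 630, 637, 628, 571, 439, 375, 377, 405, 425, 387, 276, 159, 220, 286, 312, 320, 326, 341, 388, 459, 488, 437, 389, 375, 424, 544, 607, 634, 631, 580, 454, 391, 394, 382, 381, 391, 383, 387, 384]
[242, 242, 244, 242, 242, 244, 246, 248, 249, 249, 251, 298, 328, 328, 274, 272, 270, 268, 266, 264, 262, 251, 250, 248, 246, 246, 243, 243, 244, 244, 244, 243, 243, 241, 244, 241, 242, 243, 244, 243]
[246, 247, 246, 247, 245, 249, 250, 252, 252, 255, 254, 286, 285, 286, 193, 192, 191, 192, 192, 191, 266, 253, 253, 252, 249, 248, 246, 247, 246, 246, 246, 246, 246, 245, 246, 246, 246, 247, 246, 247]
```

```bash
python3 -m inch '[[0,0,0,0,-0.03,0.3,1],[0,0,0,0,0,0.4,1],[0,0,0,0,0,0.3,1],[0,0,0,0,0,0,1]]' | head -1; python3 q.py
for i in 1 2 3 4; do
python3 -m inch '[[0,0,0,0,0,0.2,1],[0,0,0,0,0,0.2,1]]' >/dev/null; python3 q.py; done
```

```text
clock: 9.77
  gap axes: F [ 0.1  0.7 -1. ] T [-0.02 -0.35 -0.01] tcp [-0.5 58.6 87. ] tip z -13.0
  gap axes: F [-0.6  0.4 -1.2] T [-0.03 -0.27 -0.04] tcp [ 0.4 59.3 79.4] tip z -20.6
  gap axes: F [-1.9 -7.1 29.7] T [-1.37  0.5   0.73] tcp [ 0.6 58.6 69.8] tip z -30.2
  gap axes: F [ 0.2 -7.8  8.6] T [-1.54 -0.18  0.75] tcp [ 1.1 58.2 60.9] tip z -39.1
  gap axes: F [ 1.1 -6.6  7.2] T [-1.47 -0.14  0.74] tcp [ 1.  58.2 50.5] tip z -49.5
```

The middle gap drags: 7–9 N along the blade, after a 30 N peak on the shoe's slope. I'll push it home.

```bash
python3 -m inch '[[0,0,0,0,0,0.15,1],[0,0,0,0,0,0.15,1],[0,0,0,0,0,0.1,1],[0,0,0,0,0,0,1]]' | head -1; python3 q.py
for i in 1 2 3; do python3 -m inch '[[0,0,0,0,0,0.05,1],[0,0,0,0,0,0,1]]' >/dev/null; python3 q.py; done
```

```text
clock: 10.77
  gap axes: F [ 1.8 -7.5  3.2] T [-1.47 -0.44  0.65] tcp [ 0.8 58.1 39.9] tip z -60.1
  gap axes: F [ 0.3 -7.6  4.8] T [-1.47 -0.3   0.69] tcp [ 0.8 58.1 39. ] tip z -61.0
  gap axes: F [-0.9 -8.3 12.1] T [-1.57  0.14  0.73] tcp [ 0.9 58.2 38.6] tip z -61.4
  gap axes: F [-4.3 -8.  19.7] T [-1.73  0.73  0.84] tcp [ 1.  58.2 38.5] tip z -61.5
```

```bash
python3 -m inch '[[0,0,0,0,0,-0.05,1],[0,0,0,0,0,0,0.6],[0,0,0,0,0,0,0.4],[0,0,0,0,0,0,0.4],[0,0,0,0,0,0,0.4],[0,0,0,0,0,0,0.4]]'; python3 q.py
python3 -m inch '[[0,0,0,0,0,-0.2,0.4],[0,0,0,0,0,-0.5,0.4],[0,0,0,0,0,-1,0.4],[0,0,0,0,0,-1,0.4],[0,0,0,0,0,-1,0.4],[0,0,0,0,0,-1,0.4],[0,0,0,0,0,-0.8,0.4],[0,0,0,0,0,0,0.4]]'; python3 q.py
python3 - <<'E'
from h import *
from rig import grab_frame
f=grab_frame("wrist");cv2.imwrite("pics/w4.png",f["pixels"][:,:,::-1])
G=gapR(np.radians(-4.7));M=np.array([477.1,110.2,117.3]);Q=(cloud(f)-M)@G
m=(abs(Q[...,0])<25)&(abs(Q[...,1])<20)&(Q[...,2]>30)&(Q[...,2]<70);print(m.sum(),"grip in gap axes",np.round(np.median(Q[m],0),1),np.round(np.percentile(Q[m],[2,98],axis=0),1))
E
```

```text
clock: 11.77
eef_pos: [494.6, 108.6, 149.6]
tcp_rot: [3.138, -0.488, 3.06]
contact_force: [-0.2, -0.5, 0.6]
opening: 0.601
grasp_force: 0.0
  gap axes: F [-0.4 -0.5  0.5] T [-0.06 -0.23 -0.07] tcp [ 0.2 59.7 36.8] tip z -63.2
clock: 12.43
eef_pos: [561.8, 102.8, 274.9]
tcp_rot: [3.137, -0.481, 3.06]
contact_force: [-0.8, 0.1, -0.2]
opening: 0.604
grasp_force: 0.0
  gap axes: F [-0.6  0.1 -0.6] T [-0.03 -0.23  0.01] tcp [  0.9  59.5 179.1] tip z 79.1
1028 grip in gap axes [-2.5 -2.1 50.6] [[-14.5  -9.8  34.1]
 [ 14.1   5.7  52.2]]
```

View pics/w4.png

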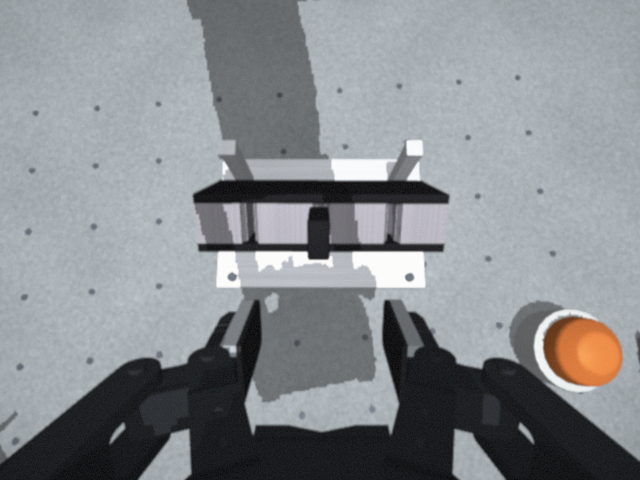

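The view shows the gauge at (318,232) standing in the middle gap, with its grip top about 50 mm above the face, so it is fully home. The gripper is clear.

```bash
python3 -c "
from rig import r
print(r.sign_off())"
```

```text
the job is handed in; nothing more can be done
None
```

The middle gap is the one that drags (7–9 N along the blade, with a 30 N peak on the shoe's slope). The right gap gave no drag and I did not try the left; the gauge is in the middle gap, pushed fully home and let go, and the job was handed in at about 12.5 s, with no verdict returned.

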